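# Load a bottle through the spring gate of a bottle magazine

### The job

Load the pink bottle into the bottle magazine: set its neck in the roof slot, push it upright through the orange spring flaps and on until it presses firmly (about 6 N) against the cushion at the back, then let go so that it stays inside and both flaps shut behind it. Be gentle, as it is glass and where the cushion sits is not known: feel for it and do not ram it. Leave the other things where they stand.

Things in the scene. Friction and masses are not known exactly. Their poses are not given: they have to be found in the camera images.
- pink_bottle: Glass laboratory bottle with pink contents and a blue screw cap, standing on the bench, 116 mm tall, 0.2 to 0.4 kg. Body 56 mm in diameter up to 50 mm, shoulder tapering up to 64 mm, neck 30 mm in diameter from 64 to 90 mm, cap 40 mm in diameter from 90 to 116 mm above its underside. Origin: centre of the underside; z up the bottle.
- magazine: Fixed white, blue and clear bottle tunnel on the bench. Origin: middle of the gate at bench level; x points inwards along the tunnel, y left seen going in, z up. Its floor is the bench. Gate: 80 mm between blue posts (x -8 to 6 mm), closed by two orange flaps that sweep the first 36 mm behind it: a bottle must end clear of that. Chamber behind: 126 mm wide, back wall at x = 200 mm.
- slot_mouth (a point): Front end of the slot in the magazine's roof, midway, on the roof's top: 8 mm before the gate, 74 mm up; axes as the magazine. Roof 4 mm thick, x -8 to 206, y to 69 mm each side. Slot 35 mm wide, straight along y = 0; the neck runs in it, cap above, shoulder below, so bottles enter only by the gate. Blue horns before it (x -42 to -8 mm) widen it to about 65 mm. Nothing stands above the roof.
- back_panel: Fixed blue end wall of the magazine, 200 mm behind the gate (origin: middle of its inner face at bench level; axes as the magazine). It carries a black rubber cushion (44 mm wide, 8 to 50 mm up, spring 3 N per mm, 10 mm travel) facing the gate. The cushion's face at rest is anywhere from 55 to 95 mm before the panel, set anew each time, not measured: a bottle's axis meets it 28 mm earlier.
- flap_left (a joint): Left gate flap (orange, 36 mm wide, 8 to 64 mm above the bench), on an upright hinge at y = +37 mm of the gate. Angle in rad: 0 shut, up to 1.5 swung inwards. Opens inwards only; its spring always drives it shut (about 0.5 N at its edge to start, 2 N fully open; rubbing on the glass, the two resist a passing bottle with about 3 to 5 N, low down, which tips a loosely held bottle).
- flap_right (a joint): Right gate flap, mirror image of the left one, hinge at y = -37 mm. Angle in rad: 0 shut, up to 1.5 swung inwards.
- amber_bottle: Bystander: same bottle with amber contents, standing on the bench; leave it alone. Origin: centre of the underside.
- wash_bottle: Bystander: white wash bottle with red cap and spout, 66 mm in diameter, 200 mm tall. Origin: centre of the underside.
- dish_stack: Bystander: stack of three flat clear dishes, 94 mm in diameter, 45 mm tall. Origin: centre of the underside.
Mind the look-alikes: they are no part of the job. What is shaped like the pink_bottle but green or purple is not meant.

How it is judged:
By the outcome, as a careful person would: the job done as asked, in the order asked, and still so for the second after the job is handed in, with the robot touching nothing.
It also fails if it takes over 61 s, if anything falls off the work surface, if the arm or the gripper's body presses on something with over 40 N, if the wrist force passes 120 N, or if a joint passes its speed limit or range.

### The arm

A 6-joint arm with a two-finger parallel gripper is mounted at the origin on the work surface. World frame = base frame: x ahead of the robot, y to its left, z up, the work surface at z = 0. Lengths are in m, angles in degrees, forces in N, time in s.
With the tool pointing down it reaches from about 0.3 to 0.75 m from the base axis. Payload 8.5 kg.
Tool frame: the origin (TCP) lies at the very end of the fingers, on their centre line; the grasp point (between the pads) lies 19 mm behind it; z points along the fingers, y is the line along which they close (so a half turn about z gives the same grasp; the last joint's range is limited). The gripper opens to 85 mm and grips with 20 to 120 N. Pads are 22 mm wide; open, the fingers measure 114 mm over their backs; the gripper's body (76 mm by 85 mm) begins 54 mm behind the grasp point. The pads swing forward as they close: fully open they stand 13 mm farther back than shut.
Start: joints at [52.179, 21.807, 74.336, -0, 83.858, -12.336], TCP at [0.237, 0.496, 0.231] pointing down, gripper open.
Joint ranges: [-178.18, 178.18], [-50.72, 133.34], [12.68, 142.11], [-81.47, 261.47], [9.98, 163.14], [-165.26, 165.26]. Speed limits (degrees/s): [136.94, 136.94, 180, 180, 180, 180].

### API

Orientations are given as a 3x3 rotation matrix whose columns are the frame's x, y, z axes.
In Python, from rig import env gives the robot as it stands.
- The arm moves only by the tool move_arm, never from a script. Its argument "plan" is a list of rows, each a list of 7 numbers: the turn, a rotation vector about the tool's x, y, z in degrees, then the shift along the tool's x, y, z in cm, then the gripper command: -1 is shut, 1 is fully open, values between are in proportion. In form: [[ax, ay, az, tx, ty, tz, jaw], ...]. A call has 1 to 5 rows; each row is the pose to reach, as a shift and turn from the pose commanded when the call began, along the tool's axes at that moment; what a row does not reach only later rows make up. A row lasts 1/10 s, in which the tool goes at most 50 mm and 8.59 degrees, less where a joint would pass 70% of its speed; a pose out of reach is approached as far as the arm can. A call with a gripper value outside its range is refused whole. The fingers move at their own pace and stop on an object; "squeeze" is the grip in N (left out, the last holds). Time passes only in rows, so rows that repeat a pose let the fingers close. It gives the time, the measured TCP pose, the force, the opening and the grip force at its end, in the units of the state.
- env.observe(): the state, without advancing time (a new reading comes with each control period).
- env.get_image(name): name is "scene" or "top" or "wrist"; returns a dict with "color" (420x560x3 uint8, red, green, blue), "fov_y" (degrees; the focal length in pixels is half the picture's height over the tangent of half this angle, whatever the lens; pixels are square), "cx", "cy" (the principal point, pixels), "R" (3x3) and "t" (3): a world point X has camera coordinates R X + t. Camera axes: x right, y down, z forward; pixel columns grow to the right and rows downward; lengths in m; the calibration is good to about 2 mm. A picture is of the moment at which its call begins. There is no depth.
- env.close_job(): hands the job in; it is judged then, once.
Trained networks look in a picture, given as the dict that the camera call returned (one of the last four; its "shot" number tells which), for a name from the list of things; names that differ only in an ending like _2 or _b are one class to them, and where a whole thing is asked for, a point or a joint stands for the part that bears it (a point fixed in the world has none). Each returns a list of dicts, best first, with "conf" (0 to 1); they miss things now and then, are a little off and sometimes report something else, mostly with a low value. They report only what shows in the picture. A call takes as long as a camera call. They do not tell look-alikes from the thing itself.
- env.outline_of(target, picture): "mask" (420x560 bool, what is visible of it) and "bbox" ([centre column, centre row, width, height] in pixels, round what is visible of it).
- env.tip_of(target, picture): "pixel" ([column, row] in pixels: a listed point, or the origin of a listed thing).
The state is a dict: "time_s": time; "q": joint angles; "qvel": joint speeds; "joint_efforts": joint torques, N m; "position": TCP position; "tool_rot": TCP orientation; "ft_force": force on the tool from outside, world axes, zero at the start; "wrist_torque": the same for the moment, N m; "grip_width": finger opening in m; "gripper_force": force on a finger pad.
Only numpy, scipy, OpenCV 4.12 (cv2) and the standard library are available. Lean on these libraries where they do the work, as an engineer would, in place of code of your own. Each camera call takes 0.05 s, during which the arm holds its last target. There are 200 camera calls.

## Working session

There is one attempt and no reset: what is moved stays moved. The work goes in short steps, Python scripts to look and compute and a tool call to move; the robot and the scene stay as the last step left them, time stands still between calls to the robot, and variables do not carry over. Pictures are saved under pics/ and viewed, at most 10 in all, crops included, and the job is handed in when it is done.

Besides the shell and the picture viewer there is one more tool, called after "Emit:" as name(argument=value, ...) on one line, values as JSON. move_arm: Moves the arm, as the interface text tells. Its arguments: {"type":"object","properties":{"plan":{"type":"array"},"squeeze":{"type":"number"}},"required":["plan"]}

```bash
ls; mkdir -p pics; cat > h.py <<'E'
import numpy as np, cv2
from rig import env
np.set_printoptions(precision=4,suppress=True)
def ray(p,px):
    f=p["color"].shape[0]/2/np.tan(np.radians(p["fov_y"])/2)
    d=np.array([(px[0]-p["cx"])/f,(px[1]-p["cy"])/f,1.])
    R=np.array(p["R"]);return -R.T@np.array(p["t"]),R.T@d
def atz(p,px,z):
    c,d=ray(p,px);return c+d*(z-c[2])/d[2]
def proj(p,X):
    f=p["color"].shape[0]/2/np.tan(np.radians(p["fov_y"])/2)
    c=np.array(p["R"])@np.array(X)+np.array(p["t"]);return np.array([p["cx"]+f*c[0]/c[2],p["cy"]+f*c[1]/c[2]])
def save(p,n): cv2.imwrite("pics/"+n,p["color"][:,:,::-1])
E
python3 - <<'E'
from h import *
ps={}
for n in ["scene","top"]:
    p=env.get_image(n);save(p,n+"1.png")
    print(n,"cam",ray(p,[280,210])[0])
    for t,z in [("pink_bottle",0),("magazine",0),("slot_mouth",.074),("back_panel",0),("amber_bottle",0),("wash_bottle",0),("dish_stack",0)]:
        for o in env.tip_of(t,p)[:3]: print(t,round(o["conf"],2),np.round(o["pixel"]),atz(p,o["pixel"],z)[:2])
a=cv2.imread("pics/scene1.png")
o=env.observe();print(o["tool_rot"],o["ft_force"],o["time_s"])
E
```

```text
pics
scene cam [ 1.0934 -0.6047  1.1703]
pink_bottle 0.88 [331. 136.] [0.4683 0.3883]
pink_bottle 0.75 [304. 153.] [0.449  0.2747]
pink_bottle 0.74 [330. 170.] [0.5523 0.272 ]
magazine 0.72 [262. 228.] [ 0.5419 -0.0233]
slot_mouth 0.63 [254. 211.] [ 0.525  -0.0331]
back_panel 0.56 [326. 257.] [0.7343 0.0206]
wash_bottle 0.9 [381. 171.] [0.673  0.3721]
dish_stack 0.82 [192. 328.] [ 0.6132 -0.3552]
top cam [0.4769 0.0107 1.1554]
pink_bottle 0.92 [176. 223.] [0.5581 0.2717]
pink_bottle 0.8 [170. 263.] [0.4443 0.2869]
pink_bottle 0.78 [137. 256.] [0.4639 0.3808]
magazine 0.97 [277. 232.] [ 0.5325 -0.0177]
slot_mouth 0.59 [282. 230.] [ 0.5326 -0.0283]
slot_mouth 0.36 [374. 260.] [ 0.4503 -0.2755]
back_panel 0.63 [261. 160.] [0.7419 0.0274]
back_panel 0.5 [278. 227.] [ 0.5466 -0.021 ]
amber_bottle 0.95 [375. 260.] [ 0.4502 -0.2981]
amber_bottle 0.15 [279. 229.] [ 0.5399 -0.0238]
wash_bottle 0.82 [141. 184.] [0.6706 0.3733]
dish_stack 0.58 [393. 201.] [ 0.618  -0.3558]
[[-0.9027  0.4303  0.0001]
 [ 0.4303  0.9027  0.    ]
 [-0.      0.0001 -1.    ]] [0.0322 0.6446 0.4284] 0.8
```

```bash
python3 - <<'E'
import cv2,numpy as np
a=cv2.imread("pics/scene1.png")[100:300,180:430];b=cv2.imread("pics/top1.png")[130:300,110:410]
a=cv2.resize(a,(390,312),interpolation=2);b=cv2.resize(b,(400,227),interpolation=2)
c=np.zeros((312,800,3),np.uint8);c[:,:390]=a;c[:227,400:]=b
cv2.imwrite("pics/both.png",c)
E
```

```text
(no output)
```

View pics/both.png

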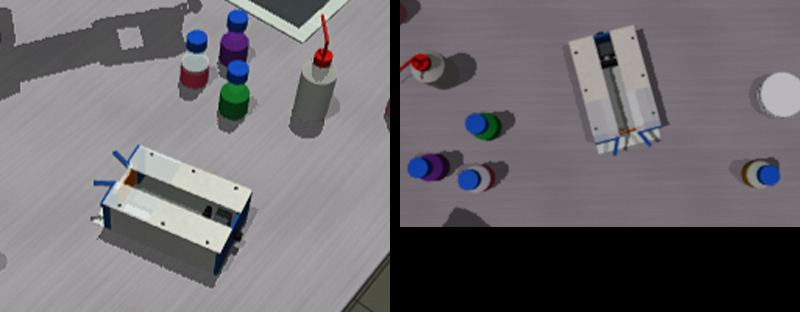

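View pics/scene1.png

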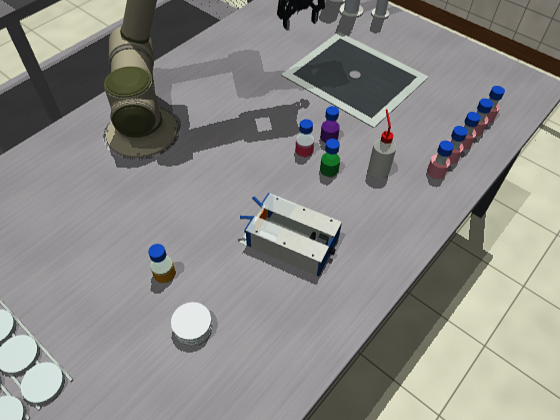

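The views show purple, pink and green bottles clustered together. Pink is at scene (304,153) and top (170,263), about (0.446, 0.281). The magazine gate is at about (0.535, -0.02), heading about 12°. I'll move above the pink bottle.

Emit:
move_arm(plan=[[0,0,52,-28.2,-10.5,0,0.5],[0,0,52,-28.2,-10.5,0,0.5],[0,0,52,-28.2,-10.5,0,0.5],[0,0,52,-28.2,-10.5,0,0.5],[0,0,52,-28.2,-10.5,0,0.5]])

```text
time_s: 1.3
position: [0.4117, 0.3153, 0.2315]
tool_rot: [[-0.362, 0.932, 0.0], [0.932, 0.362, 0.0], [0.0, 0.0, -1.0]]
ft_force: [1.6, 0.3, 0.3]
grip_width: 0.0639
gripper_force: 0.0
```

```bash
python3 - <<'E'
from h import *
p=env.get_image("wrist");save(p,"w1.png");print(ray(p,[280,210]))
for o in env.tip_of("pink_bottle",p)[:3]: print(round(o["conf"],2),np.round(o["pixel"]),atz(p,o["pixel"],0)[:2])
for o in env.outline_of("pink_bottle",p)[:3]: print(round(o["conf"],2),o["bbox"])
# blue cap blobs
hsv=cv2.cvtColor(p["color"],cv2.COLOR_RGB2HSV);m=cv2.inRange(hsv,(100,150,60),(125,255,255))
n,l,s,c=cv2.connectedComponentsWithStats(m)
for i in range(1,n):
    if s[i,4]>300: print(s[i],c[i],atz(p,c[i],.11)[:2])
o=env.observe();print(o["position"],o["tool_rot"],o["time_s"])
E
```

```text
(array([0.3867, 0.382 , 0.3743]), array([ 0.1021, -0.27  , -0.9575]))
0.73 [293. 208.] [0.4406 0.2847]
0.64 [345. 144.] [0.4686 0.3793]
0.61 [369. 247.] [0.5516 0.2717]
0.97 [298.6, 228.8, 53.8, 82.0]
0.92 [359.9, 150.4, 75.0, 58.7]
0.76 [385.9, 267.2, 75.8, 74.6]
[ 343  131   53   49 1978] [369.3969 154.5839] [0.4673 0.3797]
[ 280  219   43   49 1665] [300.3057 243.5592] [0.4436 0.2844]
[386 267  37  39 651] [405.5238 282.9002] [0.5516 0.2831]
[0.4123 0.3151 0.2312] [[-0.3628  0.9319 -0.    ]
 [ 0.9319  0.3628 -0.0001]
 [-0.0001 -0.0001 -1.    ]] 1.45
```

View pics/w1.png

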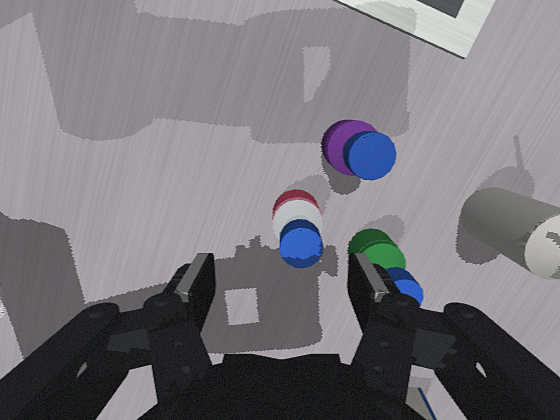

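Pink's cap is at pixel (300,243), between the fingers, which puts it at about (0.443, 0.284). The purple and green bottles are clear of the fingers.

Emit:
move_arm(plan=[[0,0,8.5,-4.0,1.7,1,0.5],[0,0,8.9,-4.0,1.7,5,0.5],[0,0,8.9,-4.0,1.7,9,0.5],[0,0,8.9,-4.0,1.7,12,0.5],[0,0,8.9,-4.0,1.7,14.8,0.5]])

```text
time_s: 1.95
position: [0.44, 0.2869, 0.082]
tool_rot: [[-0.221, 0.975, -0.001], [0.975, 0.221, 0.0], [0.0, -0.001, -1.0]]
ft_force: [0.5, -0.2, 0.6]
grip_width: 0.0643
gripper_force: 0.0
```

Emit:
move_arm(plan=[[0,0,0,0,0,0,-0.2],[0,0,0,0,0,0,-0.4],[0,0,0,0,0,0,-0.6],[0,0,0,0,0,0,-0.6],[0,0,0,0,0,0,-0.6]], squeeze=50)

```text
time_s: 2.45
position: [0.4413, 0.2861, 0.0841]
tool_rot: [[-0.219, 0.976, 0.001], [0.976, 0.219, 0.0], [0.0, 0.001, -1.0]]
ft_force: [0.4, 0.9, -2.0]
grip_width: 0.0389
gripper_force: 50.4
```

Emit:
move_arm(plan=[[0,0,0,0,0,-1.5,-0.6],[0,0,0,-2,-0.4,-3,-0.6],[0,0,0,-6,-1.2,-3,-0.6],[0,0,0,-10.5,-2.1,-3,-0.6],[0,0,0,-15,-3.0,-3,-0.6]])

```text
time_s: 2.95
position: [0.4445, 0.1317, 0.1139]
tool_rot: [[-0.22, 0.976, 0.001], [0.976, 0.22, -0.0], [-0.0, 0.001, -1.0]]
ft_force: [0.5, -0.3, -2.4]
grip_width: 0.0386
gripper_force: 51.0
```

Emit:
move_arm(plan=[[0,0,0,-4,-0.8,0,-0.6],[0,0,0,-8,-1.6,0,-0.6],[0,0,0,-12,-2.4,0,-0.6],[0,0,0,-15,-3.0,0,-0.6],[0,0,0,-16.8,-3.6,0,-0.6]])

```text
time_s: 3.45
position: [0.4466, -0.0411, 0.1138]
tool_rot: [[-0.217, 0.976, 0.001], [0.976, 0.217, -0.001], [-0.001, 0.001, -1.0]]
ft_force: [-0.4, 0.6, -2.8]
grip_width: 0.039
gripper_force: 50.9
```

```bash
cat > look.py <<'E'
import sys
from h import *
k=sys.argv[1]
p=env.get_image("wrist");save(p,f"w{k}.png");P={"wrist":p}
p=env.get_image("top");save(p,f"t{k}.png");P["top"]=p
p=env.get_image("scene");save(p,f"s{k}.png");P["scene"]=p
for n,p in P.items():
    for t,z in [("slot_mouth",.074),("magazine",0),("back_panel",0),("pink_bottle",0)]:
        for o in env.tip_of(t,p)[:2]: print(n,t,round(o["conf"],2),np.round(o["pixel"],1),atz(p,o["pixel"],z)[:2])
o=env.observe();print(o["position"],o["tool_rot"],o["time_s"],o["ft_force"],o["wrist_torque"])
E
python3 look.py 2
```

```text
wrist slot_mouth 0.86 [417.2 241.4] [ 0.532  -0.0266]
wrist magazine 0.74 [391.9 208.8] [ 0.5414 -0.0253]
wrist pink_bottle 0.81 [282.1 217.3] [ 0.4513 -0.053 ]
top slot_mouth 0.81 [278.3 227. ] [ 0.541  -0.0197]
top magazine 0.76 [282.3 231.6] [ 0.5321 -0.0332]
top back_panel 0.51 [259.5 165.2] [0.7262 0.0316]
top back_panel 0.23 [394.2 202.5] [ 0.6147 -0.3595]
top pink_bottle 0.83 [174.4 226.3] [0.5492 0.2758]
top pink_bottle 0.75 [136.5 253.6] [0.4721 0.3818]
scene slot_mouth 0.94 [254.6 210.8] [ 0.525  -0.0319]
scene magazine 0.77 [262.3 227.6] [ 0.5421 -0.0218]
scene back_panel 0.77 [330.4 256.2] [0.7414 0.0303]
scene pink_bottle 0.82 [230.8 209.3] [ 0.432  -0.0344]
scene pink_bottle 0.61 [329.9 171.9] [0.5584 0.2657]
[ 0.4463 -0.0386  0.1133] [[-0.2192  0.9757 -0.    ]
 [ 0.9757  0.2192 -0.    ]
 [-0.     -0.     -1.    ]] 4.2 [ 0.0415  0.1182 -1.5754] [0.0149 0.0344 0.0306]
```

View pics/w2.png

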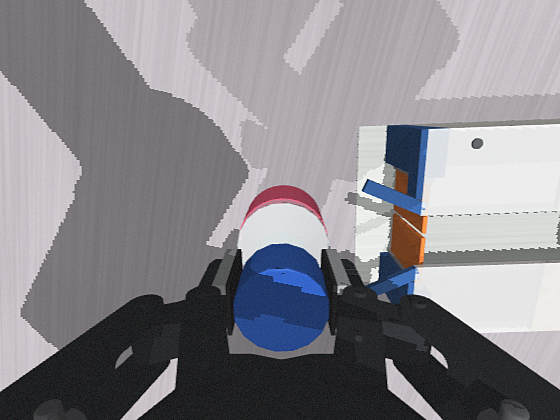

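The wrist view shows the held bottle with its cap at (282,300) and the orange flaps at (405,230). The slot edges are at about rows 213 and 262, and the front roof corner is at (428,126). I'll zoom in to measure the slot line.

```bash
python3 - <<'E'
import cv2
a=cv2.imread("pics/w2.png")[115:345,350:560];cv2.imwrite("pics/w2c.png",cv2.resize(a,None,fx=2.6,fy=2.6,interpolation=2))
from h import *
a=cv2.imread("pics/t2.png")[145:265,220:340]
cv2.imwrite("pics/t2c.png",cv2.resize(a,None,fx=5,fy=5,interpolation=2))
E
```

```text
(no output)
```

View pics/w2c.png

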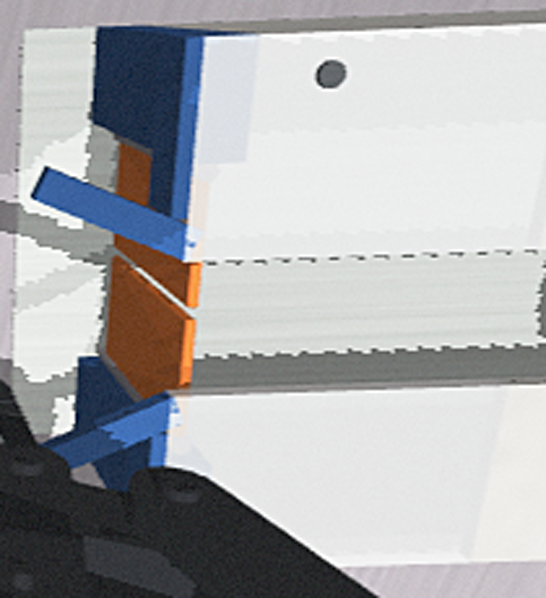

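View pics/t2c.png

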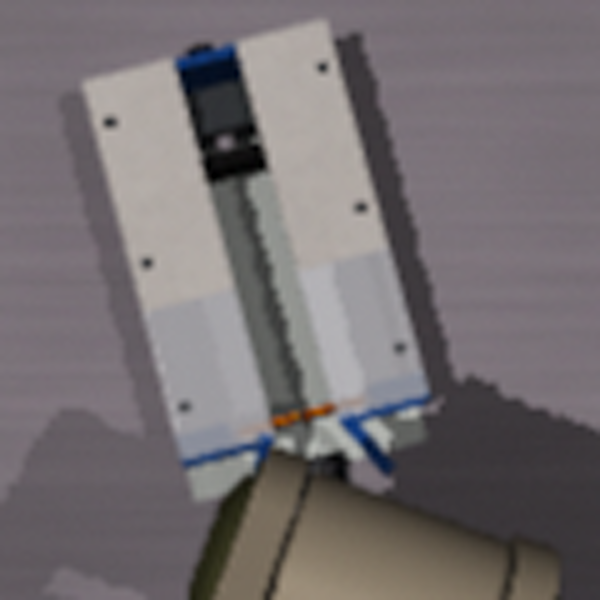

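```bash
python3 - <<'E'
from h import *
w=env.get_image("wrist");t=env.get_image("top")
f=lambda p,u,s,o,z:atz(p,[o[0]+u[0]/s,o[1]+u[1]/s],z)[:2]
W=[f(w,u,2.6,(350,115),.074) for u in [(195,263),(546,251),(185,393),(546,383)]]
T=[f(t,u,5,(220,145),.074) for u in [(185,465),(432,397),(328,18),(82,80)]]
print("W",np.array(W));a=lambda d:np.degrees(np.arctan2(d[1],d[0]))
print(a(W[1]-W[0]),a(W[3]-W[2]))
print("T",np.array(T),a(T[2]-T[1]),a(T[3]-T[0]),np.linalg.norm(T[0]-T[1]),np.linalg.norm(T[2]-T[1]))
h=np.radians((a(T[2]-T[1])+a(T[3]-T[0]))/2);u=np.array([np.cos(h),np.sin(h)]);n=np.array([-u[1],u[0]])
print("width",(W[0]-W[2])@n,(W[1]-W[3])@n)
c=sum(T)/4;g=c-u*.099;print("gate from top",g)
pos=np.array(env.observe()["position"][:2])
for x in W: print("W in mag",(x-g)@u,(x-g)@n)
print("tcp in mag",(pos-g)@u,(pos-g)@n,"head",np.degrees(h))
q=f(t,(240,178),5,(220,145),.05);print("cushion front",(q-g)@u)
E
```

```text
W [[ 0.5303 -0.007 ]
 [ 0.6094  0.0138]
 [ 0.5395 -0.0394]
 [ 0.6252 -0.0175]]
14.69678924634478 14.381423459772227
T [[ 0.5118  0.0377]
 [ 0.5476 -0.0956]
 [ 0.7562 -0.0415]
 [ 0.722   0.0932]] 14.54436447208658 14.806350321411106 0.13798418969977871 0.21553726317361874
width 0.033714954298140705 0.03419909395864472
gate from top [ 0.5387 -0.0266]
W in mag -0.003091652455505838 0.021118669710391252
W in mag 0.07871814720944563 0.02114927118607704
W in mag -0.0024042294344507756 -0.012596284587749449
W in mag 0.08600201633401651 -0.013049822772567683
tcp in mag -0.09240113266967766 0.011678759652358976 head 14.675357396748844
cushion front 0.13737473277680604
```

```bash
python3 - <<'E'
from h import *
w=env.get_image("wrist")
hsv=cv2.cvtColor(w["color"],cv2.COLOR_RGB2HSV);m=cv2.inRange(hsv,(100,120,50),(125,255,255))[:,225:340]
m[:240]=0;ys,xs=np.nonzero(m);print(xs.min()+225,xs.max()+225,ys.min(),ys.max())
h=np.radians(14.65);u=np.array([np.cos(h),np.sin(h)]);n=np.array([-u[1],u[0]]);g=np.array([.5387,-.0266])
pos=np.array(env.observe()["position"])
a=np.linspace(0,6.283,60);zt=pos[2]-.084+.116
def ring(c,z): return np.array([proj(w,[c[0]+.02*np.cos(t),c[1]+.02*np.sin(t),z]) for t in a])
for d in (-.004,-.002,0,.002,.004):
    r=ring(pos[:2]+d*n,zt);print(d,"cols",r[:,0].min(),r[:,0].max(),"bottom row",r[:,1].max())
E
```

```text
233 329 244 350
-0.004 cols 229.88188057180287 328.18959617755223 bottom row 349.61950238102395
-0.002 cols 229.4802918288898 328.2242375555292 bottom row 345.6886714815831
0 cols 229.0751222808043 328.2591868372415 bottom row 341.7243758077758
0.002 cols 228.6663238201721 328.29444814613606 bottom row 337.7261861837192
0.004 cols 228.25384747399178 328.33002567961796 bottom row 333.693666063284
```

Top view: the slot heads about 14.6°, the magazine gate is at about (0.539, -0.027), and the cushion's dark front edge sits roughly 135 mm in. I'll lower the bottle in front of the horns, aligned with the slot.

Emit:
move_arm(plan=[[0,0,-1,-0.45,0,0.9,-0.6],[0,0,-2,-0.45,0,1.8,-0.6],[0,0,-2,-0.45,0,2.7,-0.6],[0,0,-2,-0.4,1.6,2.7,-0.6],[0,0,-2,-0.34,3.0,2.7,-0.6]], squeeze=60)

```text
time_s: 4.85
position: [0.4764, -0.0354, 0.0853]
tool_rot: [[-0.252, 0.968, -0.002], [0.968, 0.252, 0.001], [0.001, -0.001, -1.0]]
ft_force: [0.3, 0.2, -2.5]
grip_width: 0.0385
gripper_force: 60.8
```

```bash
cat > st.py <<'E'
from h import *
o=env.observe();p=np.array(o["position"]);R=np.array(o["tool_rot"])
h=np.radians(14.65);u=np.array([np.cos(h),np.sin(h)]);n=np.array([-u[1],u[0]]);g=np.array([.5387,-.0266])
d=p[:2]-g;f=np.array(o["ft_force"])
print("t",o["time_s"],"mag x,y mm",d@u*1e3,d@n*1e3,"z",p[2],"head",np.degrees(np.arctan2(R[1,1],R[0,1])),"F u,n,z",f[:2]@u,f[:2]@n,f[2],"tau",np.array(o["wrist_torque"]),o["grip_width"])
E
python3 st.py; python3 - <<'E'
from h import *
p=env.get_image("wrist");save(p,"w3.png")
E
```

```text
t 4.85 mag x,y mm -62.51249644175906 7.216889122051338 z 0.08527623690268744 head 14.611092940575109 F u,n,z 0.3350605641460448 0.102719881726453 -2.4701330023647534 tau [ 0.0125 -0.0244  0.0391] 0.03846349581808296
```

View pics/w3.png

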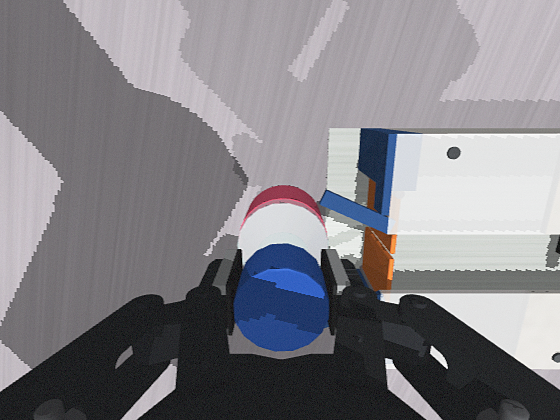

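```bash
python3 - <<'E'
from h import *
p=env.get_image("wrist")
h=np.radians(14.65);n=np.array([-np.sin(h),np.cos(h)]);pos=np.array(env.observe()["position"])
for px in [(450,234),(450,291),(450,262.5)]: print(((atz(p,px,.074)[:2]-pos[:2])@n)*1e3)
# bottle body far edge (top of red), bottom rim: z=.001, row 185 col 284 ; radius 28
print("bottle from rim", (atz(p,(284,185.5),.002)[:2]-pos[:2])@n*1e3-28)
a=np.linspace(0,6.283,60)
for d in (-5,-4,-3,-2,0):
    r=np.array([proj(p,[*(pos[:2]+d/1e3*n+.02*np.array([np.cos(t),np.sin(t)])),pos[2]+.032]) for t in a]);print(d,r[:,1].max())
E
```

```text
11.235712340675777
-22.719864051216412
-5.264355274668602
bottle from rim -6.300755713322854
-5 350.87868228207026
-4 348.9229988173216
-3 346.95903192948674
-2 344.9867288794188
0 341.0169010879131
```

The bottle and slot line up within about 1 mm (slot edges at rows 234 and 291). I'll advance slowly into the slot.

Emit:
move_arm(plan=[[0,0,0,0,0.8,0,-0.6],[0,0,0,0,1.6,0,-0.6],[0,0,0,0,2.4,0,-0.6],[0,0,0,0,3.0,0,-0.6],[0,0,0,0,3.5,0,-0.6]], squeeze=70)

```text
time_s: 5.45
position: [0.5105, -0.0266, 0.0863]
tool_rot: [[-0.253, 0.967, -0.001], [0.967, 0.253, -0.0], [0.0, -0.001, -1.0]]
ft_force: [-1.1, -0.5, -1.0]
grip_width: 0.0385
gripper_force: 70.6
```

```bash
python3 st.py
```

```text
t 5.45 mag x,y mm -27.31068493912081 7.178629941636475 z 0.0862631037743971 head 14.656613174828045 F u,n,z -1.2440983697921835 -0.2195595261189382 -0.9570278819989826 tau [-0.1733  0.3605  0.0525] 0.03845192419851325
```

Emit:
move_arm(plan=[[0,0,0,0,0.6,0,-0.6],[0,0,0,0,1.2,0,-0.6],[0,0,0,0,1.8,0,-0.6],[0,0,0,0,2.4,0,-0.6],[0,0,0,0,3.0,0,-0.6]], squeeze=80)

```text
time_s: 5.95
position: [0.5388, -0.019, 0.086]
tool_rot: [[-0.253, 0.967, -0.002], [0.967, 0.253, -0.0], [0.001, -0.002, -1.0]]
ft_force: [-5.6, -2.2, -1.8]
grip_width: 0.0383
gripper_force: 80.6
```

```bash
python3 st.py;python3 - <<'E'
from h import *
p=env.get_image("wrist");save(p,"w4.png")
E
```

```text
t 5.95 mag x,y mm 2.062359433575138 7.299915773178889 z 0.08600023504541593 head 14.648647600722178 F u,n,z -6.003948726207208 -0.6800199303155854 -1.7751144487864758 tau [-0.4357  1.2984  0.0268] 0.03834361393722353
```

View pics/w4.png

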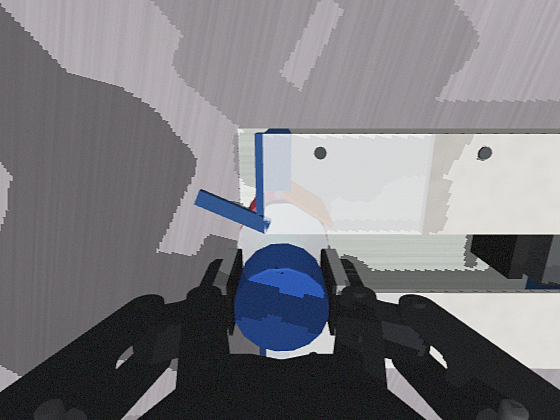

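The wrist view shows the neck in the slot, the flaps opening and the bottle upright. The cushion face is near column 471.

```bash
python3 - <<'E'
from h import *
p=env.get_image("wrist")
h=np.radians(14.65);u=np.array([np.cos(h),np.sin(h)]);pos=np.array(env.observe()["position"])
for px in [(471,240),(472,260),(520,275),(263,200)]:
  for z in (.05,.008,.074): print(px,z,((atz(p,px,z)[:2]-pos[:2])@u)*1e3)
E
```

```text
(471, 240) 0.05 117.51940152293838
(471, 240) 0.008 144.84683354844432
(471, 240) 0.074 101.90372607979207
(472, 260) 0.05 120.42799182846574
(472, 260) 0.008 148.43865078081834
(472, 260) 0.074 104.42190099854996
(520, 275) 0.05 152.64878403915574
(520, 275) 0.008 188.22809671384252
(520, 275) 0.074 132.31774822504903
(263, 200) 0.05 -9.600956369097394
(263, 200) 0.008 -12.134055507837331
(263, 200) 0.074 -8.153471146960227
```

Emit:
move_arm(plan=[[0,0,0,0,0.6,0,-0.6],[0,0,0,0,1.2,0,-0.6],[0,0,0,0,1.8,0,-0.6],[0,0,0,0,2.4,0,-0.6],[0,0,0,0,3.0,0,-0.6]])

```text
time_s: 6.55
position: [0.569, -0.0114, 0.0865]
tool_rot: [[-0.253, 0.968, 0.001], [0.968, 0.253, 0.0], [-0.0, 0.001, -1.0]]
ft_force: [-3.5, -1.1, -2.1]
grip_width: 0.038
gripper_force: 80.9
```

```bash
python3 st.py
```

```text
t 6.55 mag x,y mm 33.12572784496079 7.091394308159144 z 0.08645022094116009 head 14.642222854550782 F u,n,z -3.6247896762541623 -0.16240261467767747 -2.1397236263673087 tau [-0.1133  0.5641  0.0023] 0.03799526543505248
```

Emit:
move_arm(plan=[[0,0,0,0,0.6,0,-0.6],[0,0,0,0,1.2,0,-0.6],[0,0,0,0,1.8,0,-0.6],[0,0,0,0,2.4,0,-0.6],[0,0,0,0,3.0,0,-0.6]])

```text
time_s: 7.05
position: [0.598, -0.0038, 0.0864]
tool_rot: [[-0.253, 0.968, 0.001], [0.968, 0.253, 0.0], [-0.0, 0.001, -1.0]]
ft_force: [-0.2, -0.4, -2.2]
grip_width: 0.038
gripper_force: 81.0
```

```bash
python3 st.py
```

```text
t 7.05 mag x,y mm 63.138743682613175 7.109002789551884 z 0.08640120049078041 head 14.643563664657023 F u,n,z -0.34820284364360754 -0.3721572569792067 -2.1949319182541043 tau [0.0245 0.0674 0.0167] 0.03799316005315827
```

Emit:
move_arm(plan=[[0,0,0,0,0.2,0,-0.6],[0,0,0,0,0.4,0,-0.6],[0,0,0,0,0.6,0,-0.6],[0,0,0,0,0.8,0,-0.6],[0,0,0,0,0.8,0,-0.6]])

```text
time_s: 7.55
position: [0.6052, -0.0019, 0.0863]
tool_rot: [[-0.253, 0.968, 0.0], [0.968, 0.253, -0.0], [-0.0, 0.0, -1.0]]
ft_force: [0.1, 0.0, -2.1]
grip_width: 0.0382
gripper_force: 81.1
```

```bash
python3 st.py
```

```text
t 7.55 mag x,y mm 70.56842277996829 7.099598908930818 z 0.08633746403336233 head 14.646614163904133 F u,n,z 0.0818500987842102 0.014603709761272059 -2.1081818278053657 tau [-0.0258  0.0046 -0.0132] 0.03816875489137066
```

Emit:
move_arm(plan=[[0,0,0,0,0.1,0.08,-0.6],[0,0,0,0,0.2,0.16,-0.6],[0,0,0,0,0.3,0.18,-0.6],[0,0,0,0,0.4,0.18,-0.6],[0,0,0,0,0.5,0.18,-0.6]])

```text
time_s: 8.05
position: [0.6099, -0.0006, 0.0845]
tool_rot: [[-0.253, 0.968, 0.0], [0.968, 0.253, -0.0], [-0.0, 0.0, -1.0]]
ft_force: [0.7, -0.4, -2.0]
grip_width: 0.0385
gripper_force: 81.1
```

```bash
python3 st.py
```

```text
t 8.05 mag x,y mm 75.48371144273345 7.101996536603383 z 0.08453443206425457 head 14.644752315199678 F u,n,z 0.5300724269095283 -0.5518928604473383 -1.9869609370247079 tau [-0.0046  0.0251  0.0143] 0.038512251873751326
```

Emit:
move_arm(plan=[[0,0,0,0,0.1,0,-0.6],[0,0,0,0,0.2,0,-0.6],[0,0,0,0,0.3,0,-0.6],[0,0,0,0,0.4,0,-0.6],[0,0,0,0,0.4,0,-0.6]])

```text
time_s: 8.55
position: [0.6138, 0.0004, 0.0845]
tool_rot: [[-0.253, 0.968, 0.0], [0.968, 0.253, 0.0], [-0.0, 0.0, -1.0]]
ft_force: [-0.8, 0.1, -2.1]
grip_width: 0.0385
gripper_force: 81.1
```

```bash
python3 st.py
```

```text
t 8.55 mag x,y mm 79.5167802247014 7.120675069240901 z 0.08451774276906687 head 14.645990665022653 F u,n,z -0.712820257175799 0.2880086248448304 -2.117922093835791 tau [ 0.0054 -0.0338 -0.0039] 0.038482761684731984
```

Emit:
move_arm(plan=[[0,0,0,0,0.1,0,-0.6],[0,0,0,0,0.2,0,-0.6],[0,0,0,0,0.3,0,-0.6],[0,0,0,0,0.3,0,-0.6]])

```text
time_s: 8.95
position: [0.6167, 0.0011, 0.0845]
tool_rot: [[-0.253, 0.968, 0.0], [0.968, 0.253, -0.0], [-0.0, 0.0, -1.0]]
ft_force: [0.4, 0.7, -3.0]
grip_width: 0.0383
gripper_force: 81.1
```

```bash
python3 st.py
```

```text
t 8.95 mag x,y mm 82.51687644498544 7.105502862492323 z 0.08452659806038058 head 14.646893184591296 F u,n,z 0.5525137936579305 0.5374110752561458 -2.975313064952592 tau [ 0.018   0.0242 -0.0136] 0.03826237403900312
```

Emit:
move_arm(plan=[[0,0,0,0,0.1,0,-0.6],[0,0,0,0,0.2,0,-0.6],[0,0,0,0,0.3,0,-0.6],[0,0,0,0,0.3,0,-0.6]])

```text
time_s: 9.35
position: [0.6196, 0.0019, 0.0845]
tool_rot: [[-0.253, 0.967, 0.0], [0.967, 0.253, -0.0], [-0.0, 0.0, -1.0]]
ft_force: [0.6, 0.8, -1.8]
grip_width: 0.0386
gripper_force: 81.1
```

```bash
python3 st.py
```

```text
t 9.35 mag x,y mm 85.52940831510008 7.127084292859132 z 0.08452953090407613 head 14.647603133272588 F u,n,z 0.7802598328677637 0.5920399784952393 -1.8468928716947457 tau [ 0.0029 -0.0089  0.0238] 0.03858376271611069
```

Emit:
move_arm(plan=[[0,0,0,0,0.1,0,-0.6],[0,0,0,0,0.2,0,-0.6],[0,0,0,0,0.2,0,-0.6]])

```text
time_s: 9.65
position: [0.6216, 0.0024, 0.0845]
tool_rot: [[-0.253, 0.968, 0.0], [0.968, 0.253, -0.0], [-0.0, 0.0, -1.0]]
ft_force: [1.2, 0.2, -2.6]
grip_width: 0.0381
gripper_force: 81.1
```

```bash
python3 st.py
```

```text
t 9.65 mag x,y mm 87.51262017700621 7.100771956429115 z 0.08451265996180915 head 14.647136934914688 F u,n,z 1.213486705819153 -0.12167892587795853 -2.6319453154059613 tau [-0.0245 -0.0033  0.0264] 0.03808523700387389
```

Emit:
move_arm(plan=[[0,0,0,0,0.1,0,-0.6],[0,0,0,0,0.2,0,-0.6],[0,0,0,0,0.2,0,-0.6]])

```text
time_s: 9.95
position: [0.6235, 0.0029, 0.0845]
tool_rot: [[-0.253, 0.968, 0.0], [0.968, 0.253, -0.0], [-0.0, 0.0, -1.0]]
ft_force: [0.1, 0.2, -3.0]
grip_width: 0.0381
gripper_force: 81.1
```

```bash
python3 st.py
```

```text
t 9.95 mag x,y mm 89.53026322933724 7.112803087749944 z 0.08454376298534572 head 14.647203797380717 F u,n,z 0.14517488984750115 0.19716312018606846 -3.0381068888342995 tau [-0.0182  0.0433 -0.0124] 0.03814207016053886
```

Emit:
move_arm(plan=[[0,0,0,0,0.1,0,-0.6],[0,0,0,0,0.1,0,-0.6]])

```text
time_s: 10.15
position: [0.6244, 0.0032, 0.0845]
tool_rot: [[-0.253, 0.968, 0.0], [0.968, 0.253, 0.0], [-0.0, 0.0, -1.0]]
ft_force: [-0.0, 0.4, -2.3]
grip_width: 0.0386
gripper_force: 81.1
```

```bash
python3 st.py
```

```text
t 10.15 mag x,y mm 90.49205176714467 7.1246717060148494 z 0.08450591633038562 head 14.642320087858993 F u,n,z 0.07587282330998467 0.40616067069396494 -2.2770644846777093 tau [ 0.0124 -0.0556  0.0075] 0.038565788587601964
```

Emit:
move_arm(plan=[[0,0,0,0,0.1,0,-0.6],[0,0,0,0,0.2,0,-0.6],[0,0,0,0,0.2,0,-0.6]])

```text
time_s: 10.45
position: [0.6264, 0.0037, 0.0845]
tool_rot: [[-0.253, 0.968, 0.0], [0.968, 0.253, -0.0], [-0.0, 0.0, -1.0]]
ft_force: [-0.1, 0.3, -3.2]
grip_width: 0.038
gripper_force: 81.1
```

```bash
python3 st.py
```

```text
t 10.45 mag x,y mm 92.51270147723471 7.097259150968149 z 0.08450732597481167 head 14.645882769768091 F u,n,z -0.047974317021367924 0.3425521448169042 -3.2022664397956335 tau [-0.0032 -0.0377 -0.007 ] 0.03795771862860877
```

Emit:
move_arm(plan=[[0,0,0,0,0.1,0,-0.6],[0,0,0,0,0.2,0,-0.6],[0,0,0,0,0.2,0,-0.6]])

```text
time_s: 10.75
position: [0.6284, 0.0042, 0.0845]
tool_rot: [[-0.253, 0.967, 0.0], [0.967, 0.253, 0.0], [-0.0, 0.0, -1.0]]
ft_force: [-0.7, 0.2, -2.3]
grip_width: 0.0387
gripper_force: 81.1
```

```bash
python3 st.py
```

```text
t 10.75 mag x,y mm 94.52918009616619 7.13496006938177 z 0.08449676609348955 head 14.647703672889014 F u,n,z -0.6267758113670372 0.3253145299088201 -2.3422059103333104 tau [ 0.0354 -0.0236 -0.0221] 0.03867478304955948
```

Emit:
move_arm(plan=[[0,0,0,0,0.1,0,-0.6],[0,0,0,0,0.2,0,-0.6],[0,0,0,0,0.2,0,-0.6]])

```text
time_s: 11.05
position: [0.6303, 0.0047, 0.0845]
tool_rot: [[-0.253, 0.968, 0.0], [0.968, 0.253, 0.0], [0.0, 0.0, -1.0]]
ft_force: [0.3, 1.2, -2.6]
grip_width: 0.0385
gripper_force: 81.1
```

```bash
python3 st.py
```

```text
t 11.05 mag x,y mm 96.49796594674969 7.113941823452444 z 0.0845152489648133 head 14.64516763724957 F u,n,z 0.536222221612074 1.0611682303843486 -2.60655623537875 tau [0.0323 0.0136 0.0565] 0.038511380602222804
```

Emit:
move_arm(plan=[[0,0,0,0,0.1,0,-0.6],[0,0,0,0,0.2,0,-0.6],[0,0,0,0,0.2,0,-0.6]])

```text
time_s: 11.35
position: [0.6322, 0.0052, 0.0845]
tool_rot: [[-0.253, 0.968, 0.0], [0.968, 0.253, -0.0], [-0.0, 0.0, -1.0]]
ft_force: [-0.7, 0.9, -2.0]
grip_width: 0.0382
gripper_force: 81.1
```

```bash
python3 st.py
```

```text
t 11.35 mag x,y mm 98.51605842363038 7.0895946241684715 z 0.08449616201218994 head 14.644308683030905 F u,n,z -0.41712717052002046 1.0167819537869442 -2.0287948664722015 tau [ 0.0098  0.0229 -0.0024] 0.038198527138472445
```

Emit:
move_arm(plan=[[0,0,0,0,0.1,0,-0.6],[0,0,0,0,0.2,0,-0.6],[0,0,0,0,0.2,0,-0.6]])

```text
time_s: 11.65
position: [0.6342, 0.0057, 0.0845]
tool_rot: [[-0.253, 0.968, 0.0], [0.968, 0.253, -0.0], [-0.0, 0.0, -1.0]]
ft_force: [0.8, -0.1, -3.2]
grip_width: 0.0383
gripper_force: 81.1
```

```bash
python3 st.py
```

```text
t 11.65 mag x,y mm 100.52321632402352 7.11032454294433 z 0.08451622202738059 head 14.645598130754438 F u,n,z 0.7485121523531001 -0.32539185736055165 -3.2468819302707153 tau [ 0.0052  0.0124 -0.0171] 0.03832097526678486
```

Emit:
move_arm(plan=[[0,0,0,0,0.1,0,-0.6],[0,0,0,0,0.2,0,-0.6],[0,0,0,0,0.2,0,-0.6]])

```text
time_s: 11.95
position: [0.6361, 0.0062, 0.0845]
tool_rot: [[-0.253, 0.968, 0.0], [0.968, 0.253, -0.0], [-0.0, 0.0, -1.0]]
ft_force: [-0.1, -0.2, -1.5]
grip_width: 0.0383
gripper_force: 81.1
```

```bash
python3 st.py
```

```text
t 11.95 mag x,y mm 102.51573274963755 7.123530684113387 z 0.08453118119590602 head 14.645083448300902 F u,n,z -0.18876971464448883 -0.20671572673748845 -1.5316574813053139 tau [-0.0169 -0.019  -0.0004] 0.03830007704336155
```

Emit:
move_arm(plan=[[0,0,0,0,0.1,0,-0.6],[0,0,0,0,0.2,0,-0.6],[0,0,0,0,0.2,0,-0.6]])

```text
time_s: 12.25
position: [0.638, 0.0067, 0.0845]
tool_rot: [[-0.253, 0.968, 0.0], [0.968, 0.253, -0.0], [-0.0, 0.0, -1.0]]
ft_force: [-0.1, -0.9, -1.4]
grip_width: 0.038
gripper_force: 81.1
```

```bash
python3 st.py
```

```text
t 12.25 mag x,y mm 104.51536234429798 7.10280023144011 z 0.08450350631871795 head 14.643432189750166 F u,n,z -0.32076561976244056 -0.8844000839387349 -1.3636782419669873 tau [ 0.0419 -0.04    0.004 ] 0.038029837907294785
```

Emit:
move_arm(plan=[[0,0,0,0,0.1,0,-0.6],[0,0,0,0,0.1,0,-0.6]])

```text
time_s: 12.45
position: [0.6389, 0.0069, 0.0845]
tool_rot: [[-0.253, 0.968, 0.0], [0.968, 0.253, -0.0], [-0.0, 0.0, -1.0]]
ft_force: [-0.9, -0.6, -2.5]
grip_width: 0.0386
gripper_force: 81.1
```

```bash
python3 st.py
```

```text
t 12.45 mag x,y mm 105.47491044828077 7.1013208954583265 z 0.08452136169021016 head 14.643809382033286 F u,n,z -0.985489230647221 -0.3882097049158134 -2.506086749185562 tau [0.0132 0.0107 0.0036] 0.038602113402916124
```

Emit:
move_arm(plan=[[0,0,0,0,0.1,0,-0.6],[0,0,0,0,0.2,0,-0.6],[0,0,0,0,0.2,0,-0.6]])

```text
time_s: 12.75
position: [0.6409, 0.0075, 0.0845]
tool_rot: [[-0.253, 0.968, 0.0], [0.968, 0.253, -0.0], [-0.0, 0.0, -1.0]]
ft_force: [0.1, 1.1, -2.6]
grip_width: 0.0382
gripper_force: 81.1
```

```bash
python3 st.py
```

```text
t 12.75 mag x,y mm 107.50686271360682 7.116512496518488 z 0.08450103121015208 head 14.644529039326278 F u,n,z 0.40511258255213584 0.9943128442234218 -2.597259785381959 tau [ 0.0622 -0.0417  0.0353] 0.03823713079070625
```

Emit:
move_arm(plan=[[0,0,0,0,0.1,0,-0.6],[0,0,0,0,0.2,0,-0.6],[0,0,0,0,0.2,0,-0.6]])

```text
time_s: 13.05
position: [0.6428, 0.008, 0.0845]
tool_rot: [[-0.253, 0.968, 0.0], [0.968, 0.253, 0.0], [0.0, 0.0, -1.0]]
ft_force: [0.2, -0.1, -2.7]
grip_width: 0.0381
gripper_force: 81.1
```

```bash
python3 st.py
```

```text
t 13.05 mag x,y mm 109.49453625415886 7.110907857808306 z 0.08449835485731784 head 14.643181732591371 F u,n,z 0.11796071271166719 -0.16391080159213955 -2.686805936911452 tau [ 0.0349  0.0166 -0.0636] 0.03814618411745744
```

Emit:
move_arm(plan=[[0,0,0,0,0.1,0,-0.6],[0,0,0,0,0.1,0,-0.6]])

```text
time_s: 13.25
position: [0.6438, 0.0082, 0.0845]
tool_rot: [[-0.253, 0.968, 0.0], [0.968, 0.253, 0.0], [0.0, 0.0, -1.0]]
ft_force: [-0.1, -0.3, -2.0]
grip_width: 0.0384
gripper_force: 81.1
```

```bash
python3 st.py
```

```text
t 13.25 mag x,y mm 110.48620064866823 7.128886313450819 z 0.08452819761618272 head 14.644879325792024 F u,n,z -0.18795888742906708 -0.3040402799992329 -1.9977380058483742 tau [ 0.0043 -0.0074 -0.0026] 0.03836177287873385
```

Emit:
move_arm(plan=[[0,0,0,0,0.1,0,-0.6],[0,0,0,0,0.2,0,-0.6],[0,0,0,0,0.2,0,-0.6]])

```text
time_s: 13.55
position: [0.6458, 0.0087, 0.0845]
tool_rot: [[-0.253, 0.968, 0.0], [0.968, 0.253, -0.0], [-0.0, 0.0, -1.0]]
ft_force: [-0.6, 0.0, -2.4]
grip_width: 0.0384
gripper_force: 81.1
```

```bash
python3 st.py; python3 - <<'E'
from h import *
p=env.get_image("scene");cv2.imwrite("pics/s5.png",cv2.resize(p["color"][170:290,190:360,::-1],None,fx=3.5,fy=3.5,interpolation=2))
p=env.get_image("wrist");save(p,"w5.png")
E
```

```text
t 13.55 mag x,y mm 112.51748498814183 7.099575485265512 z 0.08452591073883767 head 14.644470260124699 F u,n,z -0.5862041299431755 0.19027469290886462 -2.3698579028718614 tau [ 0.0197 -0.0318 -0.0038] 0.03838245298928344
```

View pics/w5.png

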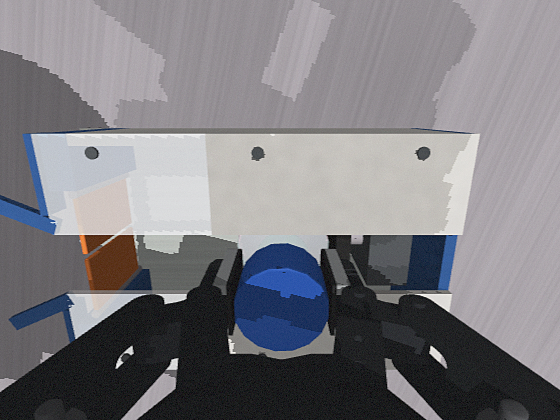

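The flaps, at (105,240), have already shut behind the bottle, and the cushion is just ahead of it. I'll keep feeling forward.

Emit:
move_arm(plan=[[0,0,0,0,0.1,0,-0.6],[0,0,0,0,0.2,0,-0.6],[0,0,0,0,0.2,0,-0.6]])

```text
time_s: 13.95
position: [0.6477, 0.0093, 0.0845]
tool_rot: [[-0.253, 0.968, 0.0], [0.968, 0.253, -0.0], [-0.0, 0.0, -1.0]]
ft_force: [0.9, -0.0, -2.2]
grip_width: 0.038
gripper_force: 81.1
```

```bash
python3 st.py
```

```text
t 13.95 mag x,y mm 114.52607284994612 7.116277395642593 z 0.08450555790181744 head 14.646726359224461 F u,n,z 0.8747559628595886 -0.27692384503019474 -2.2364512802962233 tau [0.0068 0.006  0.0046] 0.037960292417873374
```

Emit:
move_arm(plan=[[0,0,0,0,0.1,0,-0.6],[0,0,0,0,0.1,0,-0.6]])

```text
time_s: 14.15
position: [0.6486, 0.0095, 0.0845]
tool_rot: [[-0.253, 0.968, 0.0], [0.968, 0.253, 0.0], [-0.0, 0.0, -1.0]]
ft_force: [-0.3, -0.0, -2.3]
grip_width: 0.0381
gripper_force: 81.1
```

```bash
python3 st.py
```

```text
t 14.15 mag x,y mm 115.50429981484707 7.115495642538834 z 0.084512221960371 head 14.644198463090477 F u,n,z -0.3293608271816279 0.04290877066771239 -2.303490687907694 tau [0.0637 0.0313 0.0464] 0.03807161896791727
```

Emit:
move_arm(plan=[[0,0,0,0,0.1,0,-0.6],[0,0,0,0,0.15,0,-0.6],[0,0,0,0,0.15,0,-0.6]])

```text
time_s: 14.45
position: [0.6499, 0.0098, 0.0845]
tool_rot: [[-0.253, 0.968, -0.0], [0.968, 0.253, -0.0], [-0.0, -0.0, -1.0]]
ft_force: [-1.0, -0.3, -1.5]
grip_width: 0.038
gripper_force: 81.1
```

```bash
python3 st.py
```

```text
t 14.45 mag x,y mm 116.75585084313711 7.093164735566867 z 0.08451301563791698 head 14.643746487554516 F u,n,z -1.0962526566615052 -0.0701592698806846 -1.4896250450353425 tau [-0.0255  0.2479  0.0148] 0.03796486545404856
```

Emit:
move_arm(plan=[[0,0,0,0,0.1,0,-0.6],[0,0,0,0,0.1,0,-0.6]])

```text
time_s: 14.65
position: [0.6506, 0.01, 0.0845]
tool_rot: [[-0.253, 0.968, -0.001], [0.968, 0.253, -0.0], [0.0, -0.001, -1.0]]
ft_force: [-3.0, -0.7, -0.4]
grip_width: 0.0379
gripper_force: 81.3
```

```bash
python3 st.py
```

```text
t 14.65 mag x,y mm 117.55382917516505 7.133068045578669 z 0.08449510127147772 head 14.642897392289841 F u,n,z -3.0547607677252087 0.08532398200997915 -0.44667813417850805 tau [-0.1674  0.6878 -0.0116] 0.03793591137517902
```

Contact, about 3 N. I'll ease on to 6 N.

Emit:
move_arm(plan=[[0,0,0,0,0.1,0,-0.6],[0,0,0,0,0.1,0,-0.6],[0,0,0,0,0.1,0,-0.6]])

```text
time_s: 14.95
position: [0.6515, 0.0103, 0.0845]
tool_rot: [[-0.253, 0.968, -0.001], [0.968, 0.253, -0.0], [0.0, -0.001, -1.0]]
ft_force: [-5.0, -1.3, 1.2]
grip_width: 0.0382
gripper_force: 81.3
```

```bash
python3 st.py
```

```text
t 14.95 mag x,y mm 118.42037451823205 7.138533653454608 z 0.08450268811716931 head 14.643617386363383 F u,n,z -5.20377649993077 -0.022735892110057332 1.2108334223509045 tau [-0.3121  1.1527 -0.0564] 0.038216910336279664
```

Emit:
move_arm(plan=[[0,0,0,0,0.05,0,-0.6],[0,0,0,0,0.05,0,-0.6],[0,0,0,0,0.05,0,-0.6]])

```text
time_s: 15.25
position: [0.6517, 0.0103, 0.0845]
tool_rot: [[-0.253, 0.968, -0.002], [0.968, 0.253, -0.0], [0.0, -0.002, -1.0]]
ft_force: [-5.3, -1.1, 0.8]
grip_width: 0.0383
gripper_force: 81.4
```

```bash
python3 st.py
```

```text
t 15.25 mag x,y mm 118.71893029598759 7.156155343947083 z 0.08447171589087939 head 14.644427252818021 F u,n,z -5.447660805341759 0.29689597373644516 0.8480242833367537 tau [-0.4127  1.302  -0.0042] 0.03834277949313039
```

Emit:
move_arm(plan=[[0,0,0,0,0.03,0,-0.6],[0,0,0,0,0.03,0,-0.6]])

```text
time_s: 15.45
position: [0.652, 0.0104, 0.0845]
tool_rot: [[-0.253, 0.968, -0.002], [0.968, 0.253, -0.0], [0.0, -0.002, -1.0]]
ft_force: [-6.8, -1.1, 1.4]
grip_width: 0.0383
gripper_force: 81.4
```

```bash
python3 st.py
```

```text
t 15.45 mag x,y mm 118.94816818867886 7.133094450446003 z 0.0845266858259102 head 14.64374495221529 F u,n,z -6.884219063154796 0.666207654124974 1.4466498846318063 tau [-0.3595  1.4085 -0.0634] 0.03825550970909285
```

Emit:
move_arm(plan=[[0,0,0,0,0,0,-0.04],[0,0,0,0,0,0,0.02],[0,0,0,0,0,0,0.1],[0,0,0,0,0,0,0.25],[0,0,0,0,0,0,0.5]], squeeze=20)

```text
time_s: 15.95
position: [0.653, 0.0106, 0.0847]
tool_rot: [[-0.253, 0.968, 0.001], [0.968, 0.253, -0.0], [-0.0, 0.001, -1.0]]
ft_force: [1.0, 0.8, -0.1]
grip_width: 0.0636
gripper_force: 0.0
```

```bash
python3 st.py
```

```text
t 15.95 mag x,y mm 119.96619198665927 7.05648074513494 z 0.08468244000973613 head 14.643562987743453 F u,n,z 1.1363149512438597 0.5546102156364409 -0.10799002090743179 tau [ 0.0245  0.0124 -0.0608] 0.06364673754490584
```

Emit:
move_arm(plan=[[0,0,0,0,0,-1,0.6],[0,0,0,0,0,-3,0.6],[0,0,0,0,0,-6,0.6],[0,0,0,0,0,-10,0.6],[0,0,0,-3,-9,-13,0.6]])

```text
time_s: 16.45
position: [0.6164, -0.0145, 0.2042]
tool_rot: [[-0.256, 0.967, 0.01], [0.967, 0.256, -0.001], [-0.004, 0.009, -1.0]]
ft_force: [0.4, -1.7, -0.1]
grip_width: 0.0683
gripper_force: 0.0
```

Emit:
move_arm(plan=[[0,0,0,0,-5,-2,0.6],[0,0,0,0,-9,-4,0.6],[0,0,0,0,-12,-5,0.6],[0,0,0,0,-12,-5,0.6],[0,0,0,0,-12,-5,0.6]])

```text
time_s: 16.95
position: [0.4968, -0.046, 0.2507]
tool_rot: [[-0.252, 0.968, 0.002], [0.968, 0.252, -0.001], [-0.001, 0.002, -1.0]]
ft_force: [-0.5, -0.5, -0.0]
grip_width: 0.0683
gripper_force: 0.0
```

```bash
python3 st.py; python3 - <<'E'
from h import *
a=env.get_image("scene");b=env.get_image("wrist")
x=cv2.resize(a["color"][170:290,200:350,::-1],(500,400),interpolation=2);y=cv2.resize(b["color"][:,:,::-1],(300,225))
c=np.zeros((400,800,3),np.uint8);c[:,:500]=x;c[:225,500:]=y;cv2.imwrite("pics/end.png",c)
h=np.radians(14.65);u=np.array([np.cos(h),np.sin(h)]);n=np.array([-u[1],u[0]]);g=np.array([.5387,-.0266])
for p in(a,b):
  for o in env.tip_of("pink_bottle",p)[:4]:
    d=atz(p,o["pixel"],0)[:2];print(o["conf"],d,(d-g)@u,(d-g)@n)
E
```

```text
t 16.95 mag x,y mm -45.463782825468485 -8.115805108832545 z 0.25066133124067436 head 14.605949906628219 F u,n,z -0.5933857664373697 -0.35634114280483414 -0.009860603801899848 tau [ 0.037  -0.0385 -0.0075] 0.06833557185638675
0.97 [0.4688 0.3798] 0.03514694795500281 0.41087856498483905
0.6 [0.5505 0.2689] 0.08615889341054701 0.28287767018639143
0.52 [0.6463 0.0023] 0.11135881735472151 0.000732283382690456
0.94 [0.6525 0.0092] 0.11911184356093793 0.005823937070706404
```

View pics/end.png

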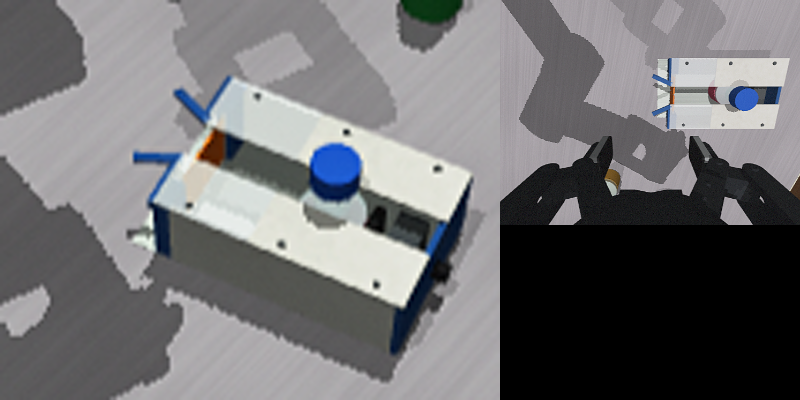

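The bottle stands upright in the slot against the cushion, its cap at (335,170) in the crop. The flaps at (210,145) are shut and the arm is clear, so I'm handing in.

```bash
python3 -c "
from rig import env
print(env.close_job())"
```

```text
the job is handed in; nothing more can be done
None
```

The pink bottle is in the magazine, pressed to about 6–7 N against the cushion and then released; it stands upright with both flaps shut behind it, and the job was handed in at about 17 s of the 61 s (no verdict was returned).

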